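# Put a hand homogeniser to its working depth in a lidded vessel

### The job

Pull the stopper out of the port in the lid of the glass homogenising vessel and set it down in the steel instrument tray. Then lift the cordless homogeniser straight up out of its ring stand and lower its thin shaft through the open port, without ever touching the vessel, until the dark depth ring on the shaft is level with the port's rim. Finish while still holding it there by its body, steady, upright and centred in the port; drop nothing and leave the slide box, the bottle and the scalpel where they are.

Things in the scene. Friction and masses are not known exactly. Their poses are not given: they have to be found in the camera images.
- vessel: Homogenising vessel, fixed: round steel base (120 mm diameter), glass cup, round steel lid (112 mm diameter, top 75 mm above the bench) held by three tie rods whose dark nuts rise 9 mm above the lid, 48 mm from its centre. A steel neck, the port (32 mm outside, 20 mm bore, 20 mm high), stands mid-lid. Origin: centre of the underside, z up; yaw does not matter.
- port (a point): Centre of the port's mouth, on the bore axis at the rim, 95 mm above the bench. The 20 mm bore runs 29 mm straight down from here; below it the glass cup is 70 mm wide inside and its floor lies 79 mm below the rim.
- stopper: White stopper, 46 mm tall, 35 g: a plug 16.5 mm in diameter and 16 mm long below a grip head 26 mm in diameter and 30 mm high. At the start the plug sits loosely in the port, the head resting on the port's rim; it lifts straight out. Origin: centre of the plug's lower end, z along its axis to the head.
- stopper_grip (a point): Point on the stopper's axis in its grip head, where to grasp it (26 mm wide): 22 mm above the head's underside (so 22 mm above the port's rim at the start), 8 mm below the head's top, 38 mm above the plug's lower end.
- tray: Open stainless instrument tray, fixed to the bench, 130 mm (its x) by 190 mm (its y), 3 mm floor, rim 23 mm high. Origin: centre of the underside, z up.
- stand: Ring stand, fixed to the bench: dark flat base 140 x 110 x 8 mm, a post 70 mm from the ring's axis along the stand's +x (130 mm high), and a short arm carrying a ring (48 mm outside, 28 mm hole, 14 mm high, top face 128 mm above the bench). Origin: on the ring's axis, at bench level, z up.
- homogeniser: Cordless hand homogeniser, round, 223 mm long, about 0.3 kg. From below: steel shaft 8 mm diameter, 95 mm long; chuck 24 mm diameter, 20 mm long; grey body 38 mm diameter, 108 mm long. It hangs upright in the stand (2 mm sideways play), the body's shoulder, 115 mm above the shaft's tip, on the ring; it comes out only upwards. Origin: centre of the shaft's tip, z along the axis to the body.
- hom_grip (a point): Point on the homogeniser's axis in its grey body, where to grasp it (38 mm wide): 188 mm above the shaft's tip, 35 mm below the body's top end. At the start it is about 201 mm, and the top end 236 mm, above the bench.
- depth_ring (a point): Centre of the dark depth ring on the shaft (4 mm wide band), on the axis, 55 mm above the shaft's tip; 133 mm below hom_grip.
- slide_box: Bystander: flat black and grey microscope-slide box, 87 x 122 x 35 mm, loose. Origin: centre of the underside.
- reagent_bottle: Bystander: amber bottle, 60 mm in diameter, 130 mm high, loose. Origin: centre of the underside.
- scalpel: Bystander: steel scalpel lying flat on the bench, 137 mm long, 5 mm thick, loose. Origin: near the middle of its handle, on the bench.
Not all that is in view belongs to the job. Leave any blue or yellow look-alike of the vessel alone. Several things have the shape of the stopper; the one meant has the colours described above.

How it is judged:
On the way, in this order (a step that is already met when the one before it is completed fails the run):
1. the stopper lies let go in the tray (x of stopper_grip in the frame of tray between -0.062 and 0.062 m and y of stopper_grip in the frame of tray between -0.092 and 0.092 m and z of stopper_grip in the frame of tray below 0.048 m and contact force between the fingers and stopper below 0.05 N and linear speed of stopper below 0.03 m/s), for 0.2 s.
2. the homogeniser is lifted clear out of the stand, its shaft's tip higher than the port's rim (contact force between homogeniser and the fingers above 1 N and contact force between homogeniser and stand below 0.05 N and z of homogeniser in the frame of port above 0.005 m), for 0.2 s.
At the end, for the whole second after the job is handed in: The homogeniser is held in the fingers, carried by nothing else and touching neither vessel nor stand, with its depth ring within 6 mm of the height of the port's rim and within 3.5 mm of the port's axis, tilted less than 4 degrees and still (under 20 mm/s); the stopper rests in the tray, let go (all of step 1 and horizontal distance between depth_ring and port below 0.0035 m and z of depth_ring in the frame of port between -0.006 and 0.006 m and angle between homogeniser's own z axis and vertical below 0.07 rad and linear speed of homogeniser below 0.02 m/s and contact force between homogeniser and the fingers above 2 N and contact force between homogeniser and vessel below 0.1 N and contact force between homogeniser and stand below 0.1 N); the arm keeps its last pose, push and grip.
It fails at once if the homogeniser touches the vessel (contact force between homogeniser and vessel above 0.2 N).
It fails at once if the stopper is dropped (falls freely from more than about 3 cm) (contact force between the fingers and stopper below 0.01 N and linear speed of stopper above 0.75 m/s).
It fails at once if the homogeniser is dropped (contact force between the fingers and homogeniser below 0.01 N and linear speed of homogeniser above 0.5 m/s).
It fails at once if the slide box, the bottle or the scalpel is moved by more than 2 cm (distance of any of slide_box, reagent_bottle, scalpel from where it was at the start of the episode above 0.02 m).
It also fails if it takes over 72 s, if anything falls off the work surface, if the arm or the gripper's body presses on something with over 40 N, if the wrist force passes 120 N, or if a joint passes its speed limit or range.

### The arm

A 7-joint arm with a two-finger parallel gripper is mounted at the origin on the work surface. World frame = base frame: x ahead of the robot, y to its left, z up, the work surface at z = 0. Lengths are in m, angles in rad, forces in N, time in s.
With the tool pointing down it reaches from about 0.4 to 0.85 m from the base axis. Payload 10.4 kg.
Tool frame: the origin (TCP) lies on the centre line of the jaws, within the pads' length; the fingertips stand 11 mm ahead of it and the grasp point (between the pads) lies 8 mm behind it; z points along the fingers, y is the line along which they close (so a half turn about z gives the same grasp; the last joint's range is limited). The gripper opens to 87 mm and grips with 3 to 60 N. Pads are 19 mm wide; open, the fingers measure 117 mm over their backs; the gripper's body (75 mm by 190 mm) begins 51 mm behind the grasp point.
Start: joints at [-1.214, 0.332, -0.065, 1.46, 0.022, 1.35, -0.088], TCP at [0.232, 0.58, 0.234] pointing down, gripper open.
Joint ranges: [-2.6, 2.6], [-0.5, 2.12], [-1.47, 1.34], [0.16, 2.42], [-1.27, 4.41], [0.06, 2.06], [-2.6, 2.6]. Speed limits (rad/s): [2.22, 2.22, 2.79, 2.79, 3.14, 3.14, 3.14].

### API

Orientations are given as a unit quaternion [x, y, z, w].
In Python, from bench import r gives the robot as it stands.
- The arm moves only by the shell command python3 -m pendant 'ROWS' [OPENING] [FORCE]. ROWS is JSON, a list of rows, each a list of 4 numbers: the shift along the tool's x, y, z in m, then the turn about the tool's z in rad. A call has 1 to 8 rows; each row shifts and turns the commanded pose from where the row before left it, along the tool's axes as they then stand; what a row does not reach is not made up. A row lasts 1/12 s, in which the tool goes at most 41.7 mm and 7.16 degrees, less where a joint would pass 70% of its speed; a pose out of reach is approached as far as the arm can. A call with a gripper value outside its range is refused whole. OPENING is the opening, from 0 (shut) to 1 (fully open), set as the call begins (- or left out, the last holds). The fingers move at their own pace and stop on an object; FORCE is the grip in N (left out, the last holds). Time passes only in rows, so rows that do not move let the fingers close. It gives the time, the measured TCP pose, the force, the opening and the grip force at its end, in the units of the state.
- r.read_state(): the state, without advancing time (a new reading comes with each control period).
- r.camera(name): name is "side" or "top" or "wrist"; returns a dict with "img" (480x640x3 uint8, red, green, blue), "camera_matrix" (3x3 intrinsics, pixels), "xyz" and "attitude" of the camera in the world. Camera axes: x right, y down, z forward; pixel columns grow to the right and rows downward; lengths in m; the calibration is good to about 2 mm. The wrist camera is an equidistant fisheye: a pixel r from the principal point sees the ray r / f radians off the axis. A picture is of the moment at which its call begins. There is no depth.
- r.close_job(): hands the job in; it is judged then, once.
Trained networks look in the newest picture that a camera, given by its name, has taken for a name from the list of things; names that differ only in an ending like _2 or _b are one class to them, and where a whole thing is asked for, a point or a joint stands for the part that bears it (a point fixed in the world has none). Each returns a list of dicts, best first, with "score" (0 to 1); they miss things now and then, are a little off and sometimes report something else, mostly with a low value. They report only what shows in the picture. A call takes as long as a camera call. They do not tell look-alikes from the thing itself.
- r.outline_of(thing, camera): "mask" (480x640 bool, what is visible of it) and "bbox" ([centre column, centre row, width, height] in pixels, round what is visible of it).
The state is a dict: "time": time; "joint_positions": joint angles; "joint_vel": joint speeds; "joint_torque": joint torques, N m; "ee_pos": TCP position; "eef_rot": TCP orientation; "ft_force": force on the tool from outside, world axes, zero at the start; "torque": the same for the moment, N m; "width": finger opening in m; "grip_force": force on a finger pad.
Only numpy, scipy, OpenCV 4.12 (cv2) and the standard library are available. Lean on these libraries where they do the work, as an engineer would, in place of code of your own. Each camera call takes 0.05 s, during which the arm holds its last target. There are 200 camera calls.

## Working session

There is one attempt and no reset: what is moved stays moved. The work goes in short steps, Python scripts to look and compute and a shell command to move; the robot and the scene stay as the last step left them, time stands still between calls to the robot, and variables do not carry over. Pictures are saved under pics/ and viewed, at most 14 in all, crops included, and the job is handed in when it is done.

```bash
mkdir -p pics; ls; cat > h.py <<'E'
import numpy as np,cv2
from bench import r
from scipy.spatial.transform import Rotation as R
def snap(n,f=None):
    c=r.camera(n)
    if f: cv2.imwrite('pics/'+f,c['img'][:,:,::-1])
    return c
def att(c):
    a=np.array(c['attitude'],float)
    return a if a.shape==(3,3) else R.from_quat(a).as_matrix()
def ray(c,u,v,fish=False):
    K=np.array(c['camera_matrix']);x=(u-K[0,2])/K[0,0];y=(v-K[1,2])/K[1,1]
    if fish:
        t=np.hypot(x,y);s=np.sin(t)/t if t>1e-9 else 1.;d=np.array([x*s,y*s,np.cos(t)])
    else: d=np.array([x,y,1.])/np.sqrt(x*x+y*y+1)
    return np.array(c['xyz']),att(c)@d
def atz(c,u,v,z,fish=False):
    p,d=ray(c,u,v,fish);return p+d*(z-p[2])/d[2]
def tri(rays):
    A=0;b=0
    for p,d in rays:
        M=np.eye(3)-np.outer(d,d);A=A+M;b=b+M@p
    return np.linalg.solve(A,b)
def proj(c,X,fish=False):
    K=np.array(c['camera_matrix']);q=att(c).T@(np.array(X)-np.array(c['xyz']))
    if fish:
        n=np.hypot(q[0],q[1]);t=np.arctan2(n,q[2]);return K[0,2]+K[0,0]*t*q[0]/n,K[1,2]+K[1,1]*t*q[1]/n
    return K[0,2]+K[0,0]*q[0]/q[2],K[1,2]+K[1,1]*q[1]/q[2]
E
python3 - <<'E'
from h import *
for n in['side','top','wrist']:
    c=snap(n,n+'0.png');print(n,c['camera_matrix'],c['xyz'],c['attitude'])
    for t in['vessel','stopper','tray','stand','homogeniser','slide_box','reagent_bottle','scalpel']:
        print(t,[(round(o['score'],2),[int(x) for x in o['bbox']]) for o in r.outline_of(t,n)][:4])
print(r.read_state())
E
```

```text
pics
side [[488.11951829   0.         321.51918721]
 [  0.         488.11951829 243.6459952 ]
 [  0.           0.           1.        ]] [0.50083972 0.76461671 0.83202162] [-0.02664751  0.92618047 -0.37565952  0.01896252]
vessel [(0.87, [447, 366, 70, 78]), (0.65, [335, 378, 67, 81])]
stopper [(0.76, [338, 351, 17, 19]), (0.51, [348, 322, 11, 21]), (0.4, [336, 376, 60, 77])]
tray [(0.79, [347, 256, 92, 78])]
stand [(0.71, [364, 165, 59, 64])]
homogeniser [(0.74, [372, 131, 15, 82]), (0.74, [362, 163, 63, 61])]
slide_box [(0.81, [232, 272, 44, 58])]
reagent_bottle [(0.71, [370, 131, 14, 77]), (0.66, [247, 197, 32, 55])]
scalpel [(0.72, [249, 378, 12, 66])]
top [[496.58779481   0.         324.15022999]
 [  0.         496.58779481 231.37334509]
 [  0.           0.           1.        ]] [0.32465726 0.098669   1.40012244] [-0.70167803  0.70783244 -0.06176852  0.05297007]
vessel [(0.75, [235, 246, 45, 46]), (0.67, [172, 231, 54, 44]), (0.61, [248, 319, 44, 41])]
stopper [(0.65, [232, 241, 12, 12]), (0.51, [393, 160, 24, 28])]
tray [(0.91, [350, 251, 81, 73])]
stand [(0.67, [457, 260, 60, 
[... 624 characters left out ...]
1358182,  0.33217867, -0.0646947 ,  1.46008612,  0.02163636,
        1.34989668, -0.08848549]), 'joint_vel': array([-6.47302156e-04,  3.06210872e-04,  1.62873940e-03,  9.99012220e-04,
        3.56154781e-05,  1.44945161e-04, -6.47269532e-04]), 'joint_torque': array([-3.82449434e-04, -6.23033237e+01,  2.42279435e-02, -3.90118682e+01,
       -6.11543865e-02,  3.16070253e-02, -3.01260116e-05]), 'ee_pos': array([0.23172548, 0.5804873 , 0.23359549]), 'eef_rot': array([1.88757792e-01, 9.82023672e-01, 6.13668281e-05, 1.98763584e-05]), 'ft_force': array([-0.49646786,  0.59358615,  0.37557307]), 'torque': array([-0.0570631 ,  0.01076745, -0.0048956 ]), 'grip_force': 0.0, 'width': 0.08681805889701417}
```

View both.

View pics/side0.png

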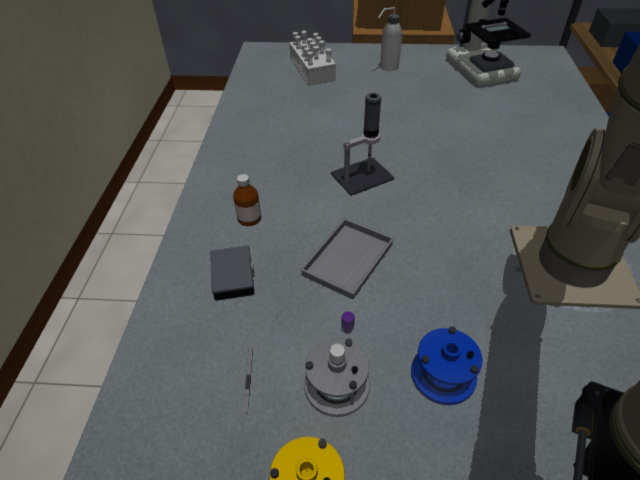

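View pics/top0.png

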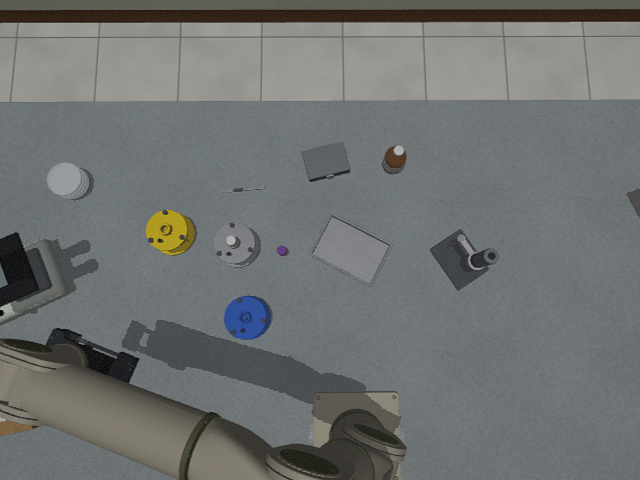

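The steel vessel with the white stopper is at side (337,354) / top (232,241). The homogeniser's top end is at side (373,97) / top (491,256), and the tray is at top (351,250). The purple stopper at top (282,251) is a decoy.

```bash
python3 - <<'E'
from h import *
s=r.camera('side');t=r.camera('top')
def m(c,n,name,i=0):
    o=r.outline_of(name,n);return o
# saturated image helpers: white stopper blob
for n,c in(('side',s),('top',t)):
    g=c['img'].astype(int);x0,y0=((337,354) if n=='side' else (232,241))
    w=(g.min(2)>150);w2=np.zeros_like(w);w2[y0-16:y0+16,x0-14:x0+14]=1
    ys,xs=np.nonzero(w&w2);print(n,xs.mean(),ys.mean(),xs.min(),xs.max(),ys.min(),ys.max())
P=lambda a,b:tri([ray(s,*a),ray(t,*b)])
print('stopper top',P((337.5,348.5),(231.5,240)))
print('hom top',P((373,96.5),(491.5,256)))
for z in(.118,.14):print(atz(t,232,241,z),atz(s,337,354,z))
print('hom at .236',atz(t,491.5,256,.236),atz(s,373,97,.236))
for o in r.outline_of('tray','top')[:1]:
    q=cv2.minAreaRect(np.argwhere(o['mask'])[:,::-1].astype(np.float32));print([atz(t,*p,.02).round(3) for p in cv2.boxPoints(q)],atz(t,*q[0],.02))
for nm,p,z in(('yellow',(166,231),.1),('blue',(246,318),.1),('purple',(282,251),.03),('bottle',(398,152),.13),('box',(327,161),.035),('scalp',(243,189),0),('post',(462,238),.13),('nut',(0,0),.08)):
    print(nm,atz(t,*p,z).round(3))
E
```

```text
side 337.0082644628099 349.75206611570246 331 343 344 355
top 230.28787878787878 239.95454545454547 226 235 236 244
stopper top [0.51291899 0.32184698 0.12489839]
hom top [ 0.4539313  -0.31270829  0.23475534]
[0.51119726 0.32171595 0.118     ] [0.51353633 0.32814753 0.118     ]
[0.50799641 0.31788868 0.14      ] [0.51314513 0.34159576 0.14      ]
hom at .236 [ 0.45327256 -0.31217433  0.236     ] [ 0.45455697 -0.3083077   0.236     ]
yellow [0.542 0.499 0.1  ]
blue [0.313 0.285 0.1  ]
purple [0.495 0.198 0.03 ]
bottle [ 0.746 -0.117  0.13 ]
box [0.752 0.07  0.035]
scalp [0.68  0.314 0.   ]
post [ 0.513 -0.276  0.13 ]
nut [1.226 1.012 0.08 ]
```

```bash
python3 -m pendant '[[-0.04,-0.0155,0,0],[-0.04,-0.0155,0,0],[-0.04,-0.0155,0,0],[-0.04,-0.0155,0,0],[-0.04,-0.0155,0,0],[-0.04,-0.0155,0,0],[-0.04,-0.0155,0,0],[-0.04,-0.0155,0,0]]' 1; python3 -m pendant '[[-0.037,-0.0137,0,0],[0,0,0,0],[0,0,0,0],[0,0,0,0]]'
cat >> h.py <<'E'
def go(target):
    s=r.read_state();p=np.array(s['ee_pos']);Rm=R.from_quat(s['eef_rot']).as_matrix()
    print('ee',p.round(4),'yaw-x',Rm[:,0].round(3),'tool delta',(Rm.T@(np.array(target)-p)).round(4))
E
python3 - <<'E'
from h import *
c=snap('wrist','w1.png')
for X in([.5129,.3218,.125],[.5129,.3218,.095],[.5129,.3218,.075]):print(proj(c,X,True))
for n in('stopper','vessel'):print(n,[(round(o['score'],2),np.round(o['bbox'],1)) for o in r.outline_of(n,'wrist')])
t=snap('top')
print([atz(t,*p,.02).round(3) for p in((332,215),(391,248),(371,285),(312,251),(351.5,250))])
go([.5129,.3218,.109])
E
```

```text
time: 2.17
ee_pos: [0.477, 0.3518, 0.2339]
eef_rot: [0.189, 0.982, 0.0, 0.0]
ft_force: [0.6, -0.1, -0.5]
width: 0.087
grip_force: 0.0
time: 2.5
ee_pos: [0.5046, 0.3274, 0.2334]
eef_rot: [0.189, 0.982, 0.0, -0.0]
ft_force: [-1.6, 0.4, -0.2]
width: 0.0867
grip_force: 0.0
(np.float64(319.60133323493994), np.float64(258.0291169349317))
(np.float64(319.9779341208566), np.float64(245.93457902143143))
(np.float64(320.1931334412617), np.float64(239.0600697765091))
stopper [(0.78, array([209.2, 255.6,  27.7,  29.8])), (0.77, array([326. , 252.2,  37.2,  38.6]))]
vessel [(0.88, array([212.9,  60.1, 140.2, 115.6])), (0.7, array([327.6, 230.2, 124.8, 129.7])), (0.58, array([505.6, 198.8, 122.4, 122.4]))]
[array([0.598, 0.058, 0.02 ]), array([ 0.502, -0.107,  0.02 ]), array([ 0.399, -0.048,  0.02 ]), array([0.495, 0.115, 0.02 ]), array([0.497, 0.004, 0.02 ])]
ee [0.504  0.3283 0.2336] yaw-x [-0.93   0.368  0.   ] tool delta [-0.0107 -0.0028  0.1246]
```

View pics/w1.png

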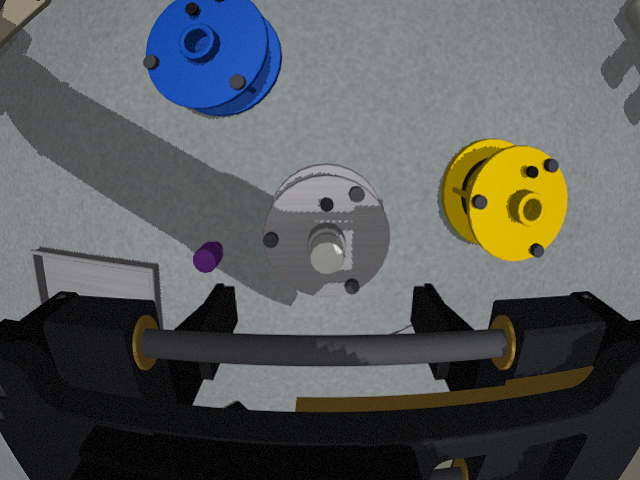

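The wrist image shows the white stopper's top at about (328,257) on the steel lid. Blue is at the upper left, yellow at the right, and the purple decoy at (208,257).

```bash
python3 - <<'E'
from h import *
c=r.camera('wrist');g=c['img'].astype(int)
w=np.zeros(g.shape[:2],bool);w[236:275,305:350]=(g.min(2)[236:275,305:350]>120)
k=cv2.connectedComponentsWithStats(w.astype(np.uint8));i=1+k[2][1:,4].argmax();print(k[2][i],k[3][i])
s=r.camera('side');t=r.camera('top')
print(atz(c,328.5,257,.125,True),tri([ray(c,328.5,257,True),ray(s,337.2,348.5),ray(t,231.5,240)]),tri([ray(c,328.5,257,True),ray(s,337.2,348.5)]))
e=r.outline_of('vessel','wrist')
for o in e:
    if abs(o['bbox'][0]-327)<10: 
        cs,_=cv2.findContours(o['mask'].astype(np.uint8),0,1);q=cv2.fitEllipse(max(cs,key=len));print(q,atz(c,*o['bbox'][:2],.05,True))
E
```

```text
[ 310  236   40   39 1060] [330.58490566 257.33773585]
[0.51405871 0.32905682 0.125     ] [0.51335009 0.32468988 0.12604636] [0.51208119 0.32943624 0.13532236]
((325.10687255859375, 232.31002807617188), (125.02828979492188, 133.90890502929688), 179.51718139648438) [0.51320031 0.32740308 0.05      ]
```

```bash
python3 -m pendant '[[-0.005,0.001,0.03,0],[-0.005,0.001,0.028,0],[0,0,0,0],[0,0,0,0],[0,0,0,0]]'
python3 - <<'E'
from h import *
c=snap('wrist','w2.png');g=c['img']
for n in('stopper','vessel'):print(n,[(round(o['score'],2),np.round(o['bbox'],1)) for o in r.outline_of(n,'wrist')])
print(proj(c,[.5137,.3265,.125],True),proj(c,[.5137,.3265,.095],True),proj(c,[.5137,.3265,.075],True))
go([.5137,.3265,.109])
E
```

```text
time: 3.32
ee_pos: [0.5153, 0.3256, 0.1771]
eef_rot: [0.189, 0.982, 0.001, 0.0]
ft_force: [-0.4, 0.9, -0.0]
width: 0.0869
grip_force: 0.0
stopper [(0.87, array([188.5, 264.7,  38. ,  33.2])), (0.74, array([323. , 264.5,  47.2,  52.8]))]
vessel [(0.93, array([531.5, 199.8, 147.3, 148. ])), (0.69, array([325.1, 238.2, 155.7, 158. ])), (0.58, array([191.1,  51.2, 167.5, 100.8]))]
(np.float64(322.4839985031205), np.float64(270.9671982804507)) (np.float64(322.5665472350254), np.float64(254.5452652022018)) (np.float64(322.6123849144855), np.float64(245.54220390442492))
ee [0.5155 0.3258 0.1775] yaw-x [-0.929  0.37  -0.001] tool delta [ 0.002  -0.0002  0.0685]
```

View pics/w2.png

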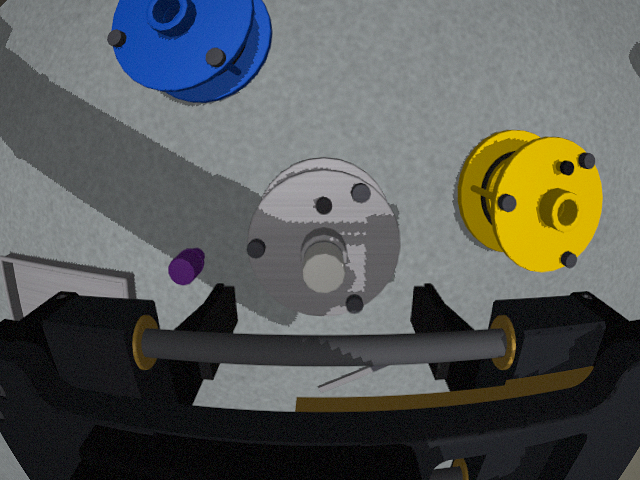

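The stopper's top is at (324,273), within 2 px of the prediction, so I descend and grasp.

```bash
python3 -m pendant '[[0.001,0,0.03,0],[0,0,0.03,0],[0,0,0.0085,0],[0,0,0,0],[0,0,0,0]]' && python3 -m pendant '[[0,0,0,0],[0,0,0,0],[0,0,0,0],[0,0,0,0],[0,0,0,0],[0,0,0,0]]' 0 15
```

```text
time: 3.88
ee_pos: [0.5145, 0.3258, 0.1084]
eef_rot: [0.189, 0.982, 0.0, 0.0]
ft_force: [0.8, 0.7, 0.6]
width: 0.087
grip_force: 0.0
time: 4.38
ee_pos: [0.5142, 0.3255, 0.1073]
eef_rot: [0.189, 0.982, 0.0, 0.0]
ft_force: [0.2, 0.3, -0.9]
width: 0.0547
grip_force: 0.0
```

```bash
python3 -m pendant '[[0,0,0,0],[0,0,0,0],[0,0,0,0],[0,0,0,0],[0,0,0,0],[0,0,0,0],[0,0,0,0],[0,0,0,0]]'
```

```text
time: 5.05
ee_pos: [0.5141, 0.3255, 0.107]
eef_rot: [0.189, 0.982, 0.0, -0.0]
ft_force: [0.2, 0.1, -0.2]
width: 0.0255
grip_force: 15.0
```

```bash
python3 -m pendant '[[0,0,-0.02,0],[0,0,-0.03,0],[0,0,-0.04,0],[0,0,0,0],[0,0,0,0]]'; python3 - <<'E'
from h import *
snap('wrist','w3.png');go([.5137,.3265,.095])
E
python3 -m pendant '[[-0.013,-0.038,0,0],[-0.013,-0.038,0,0],[-0.013,-0.038,0,0],[-0.013,-0.038,0,0],[-0.013,-0.038,0,0],[-0.013,-0.038,0,0],[-0.013,-0.038,0,0],[-0.013,-0.038,0,0]]'
python3 -m pendant '[[0,0,0.03,0],[0,0,0.03,0],[0,0,0,0],[0,0,0,0]]'; python3 - <<'E'
from h import *
go([.4985,.0045,.033]);snap('side','s1.png')
E
```

```text
time: 5.47
ee_pos: [0.5153, 0.3262, 0.1998]
eef_rot: [0.189, 0.982, 0.002, 0.002]
ft_force: [-0.6, -0.0, -2.1]
width: 0.0254
grip_force: 15.0
ee [0.5144 0.3257 0.1977] yaw-x [-0.929  0.371 -0.001] tool delta [0.001  0.0004 0.1027]
time: 6.18
ee_pos: [0.4967, 0.0027, 0.1958]
eef_rot: [0.189, 0.982, -0.0, -0.001]
ft_force: [0.9, 0.8, 0.1]
width: 0.0255
grip_force: 15.0
time: 6.52
ee_pos: [0.4964, 0.0045, 0.1356]
eef_rot: [0.189, 0.982, -0.001, -0.002]
ft_force: [-0.2, 0.2, 1.3]
width: 0.0256
grip_force: 15.0
ee [0.4964 0.0045 0.1356] yaw-x [-0.929  0.371  0.004] tool delta [-0.0023  0.001   0.1026]
```

View pics/s1.png

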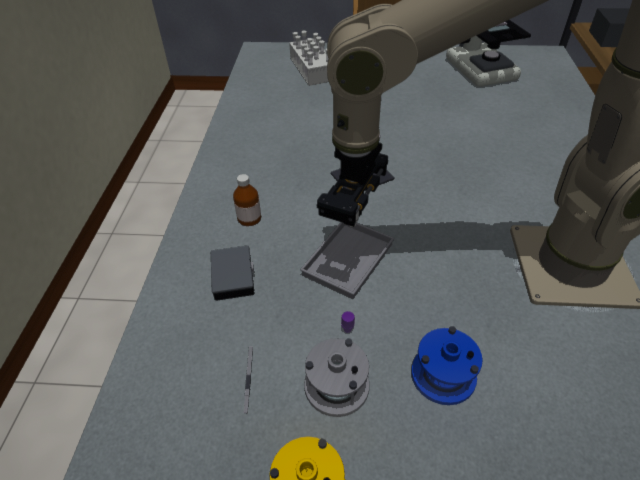

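View pics/w3.png

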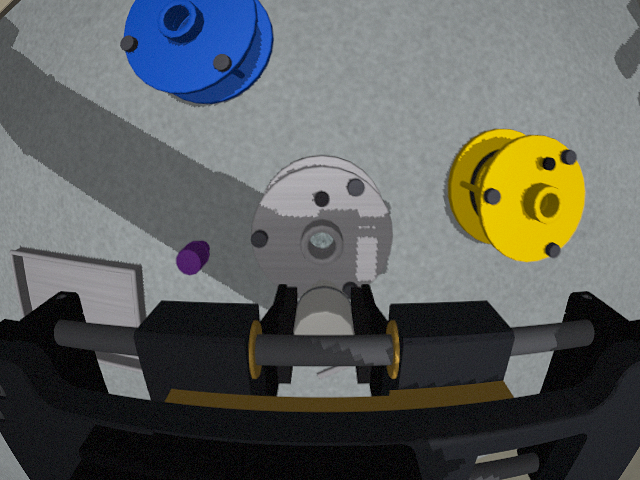

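The stopper is in the fingers above the tray. The port is open, at side (338,360), with the rim in the wrist view at (322,242). I lower and release.

```bash
python3 -m pendant '[[-0.001,0,0.04,0],[-0.001,0.001,0.04,0],[0,0,0.012,0],[0,0,0.006,0],[0,0,0.0035,0],[0,0,0,0],[0,0,0,0],[0,0,0,0]]'
```

```text
time: 7.23
ee_pos: [0.5014, 0.005, 0.037]
eef_rot: [0.189, 0.982, 0.001, 0.001]
ft_force: [0.1, 0.1, -0.4]
width: 0.0258
grip_force: 15.0
```

```bash
python3 -m pendant '[[0,0,0.002,0],[0,0,0.002,0],[0,0,0,0],[0,0,0,0]]'; python3 -m pendant '[[0,0,0.002,0],[0,0,0,0],[0,0,0,0]]'
```

```text
time: 7.57
ee_pos: [0.5002, 0.0048, 0.0315]
eef_rot: [0.189, 0.982, 0.0, -0.0]
ft_force: [0.4, 1.1, -0.4]
width: 0.0258
grip_force: 15.0
time: 7.82
ee_pos: [0.5009, 0.0048, 0.0304]
eef_rot: [0.189, 0.982, 0.0, 0.001]
ft_force: [-2.4, -0.1, 8.7]
width: 0.0254
grip_force: 15.0
```

Contact with the floor (about 9 N). Back off 1 mm, open, and rise.

```bash
python3 -m pendant '[[0,0,-0.0012,0],[0,0,0,0],[0,0,0,0]]'; python3 -m pendant '[[0,0,0,0],[0,0,0,0],[0,0,0,0],[0,0,0,0],[0,0,0,0],[0,0,0,0]]' 0.7; python3 -m pendant '[[0,0,-0.02,0],[0,0,-0.03,0],[0,0,-0.04,0],[0,0,-0.04,0],[0,0,-0.04,0],[0,0,-0.04,0],[0,0,-0.04,0],[0,0,0,0]]' 1; python3 - <<'E'
from h import *
c=snap('side');
print([(round(o['score'],2),np.round(o['bbox'],1)) for o in r.outline_of('stopper','side')])
c=snap('wrist','w4.png')
print([(round(o['score'],2),np.round(o['bbox'],1)) for o in r.outline_of('stopper','wrist')])
for X in([.5,.0045,.049],[.4537,-.312,.236],[.513,.326,.095]):print(proj(c,X,True))
go([.4537,-.312,.3])
E
```

```text
time: 8.07
ee_pos: [0.5002, 0.0048, 0.0306]
eef_rot: [0.189, 0.982, 0.0, -0.0]
ft_force: [0.7, 0.1, -0.0]
width: 0.0255
grip_force: 15.0
time: 8.57
ee_pos: [0.5002, 0.0048, 0.0307]
eef_rot: [0.189, 0.982, 0.0, -0.0]
ft_force: [0.1, -0.4, -0.2]
width: 0.0564
grip_force: 0.0
time: 9.23
ee_pos: [0.5029, 0.0048, 0.2887]
eef_rot: [0.189, 0.982, 0.002, 0.005]
ft_force: [0.4, 0.5, -0.1]
width: 0.087
grip_force: 0.0
[(0.72, array([349.8, 320.9,  15.7,  21.5])), (0.55, array([348.7, 247.4,   7.4,  15.3]))]
[(0.67, array([322.2, 205.9,  24.7,  25. ])), (0.64, array([483.6, 143.9,  27. ,  22.9]))]
(np.float64(321.8251974881931), np.float64(208.92429011755414))
(np.float64(-14.415254782122872), np.float64(340.9517487991252))
(np.float64(598.5703277970921), np.float64(128.9862674002849))
ee [0.4997 0.0048 0.2797] yaw-x [-0.929  0.371  0.001] tool delta [-0.0746 -0.3113 -0.0202]
```

View pics/w4.png

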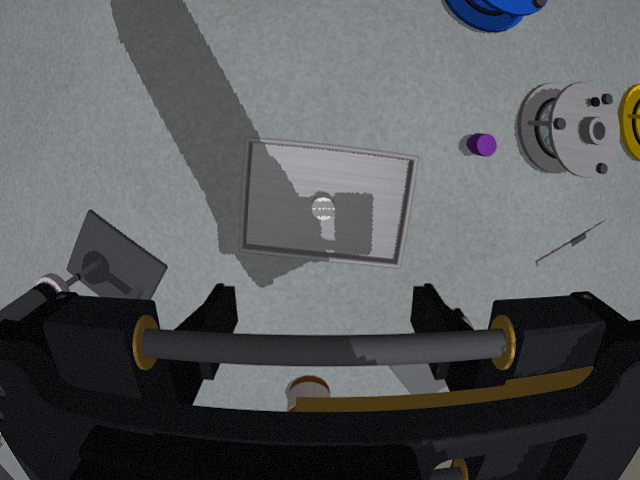

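The stopper stands upright in the tray at (322,208). The homogeniser is next.

```bash
python3 -m pendant '[[-0.0093,-0.0385,-0.015,0],[-0.0093,-0.0385,-0.005,0],[-0.0093,-0.0385,0,0],[-0.0093,-0.0385,0,0],[-0.0093,-0.0385,0,0],[-0.0093,-0.0385,0,0],[-0.0093,-0.0385,0,0],[-0.0093,-0.0385,0,0]]' 1; python3 -m pendant '[[0,0,0,0],[0,0,0,0],[0,0,0,0]]';python3 - <<'E'
from h import *
c=snap('wrist','w5.png')
o=r.outline_of('homogeniser','wrist');print([(round(o['score'],2),np.round(o['bbox'],1)) for o in o])
for X in([.4537,-.312,.236],[.4537,-.312,.128]):print(proj(c,X,True))
go([.4537,-.312,.193])
E
```

```text
time: 10.1
ee_pos: [0.454, -0.3097, 0.2991]
eef_rot: [0.189, 0.982, 0.0, -0.001]
ft_force: [0.3, 0.3, 0.2]
width: 0.087
grip_force: 0.0
time: 10.35
ee_pos: [0.455, -0.3076, 0.2991]
eef_rot: [0.189, 0.982, 0.0, -0.001]
ft_force: [0.0, 0.8, -0.0]
width: 0.0873
grip_force: 0.0
[(0.87, array([321.8, 252.9,  56.8,  89.5]))]
(np.float64(314.88013334326183), np.float64(268.20393987061436))
(np.float64(317.6043515497703), np.float64(225.48241636656002))
ee [ 0.4556 -0.3067  0.2997] yaw-x [-0.93   0.369  0.001] tool delta [-0.0003 -0.0057  0.1067]
```

View pics/w5.png

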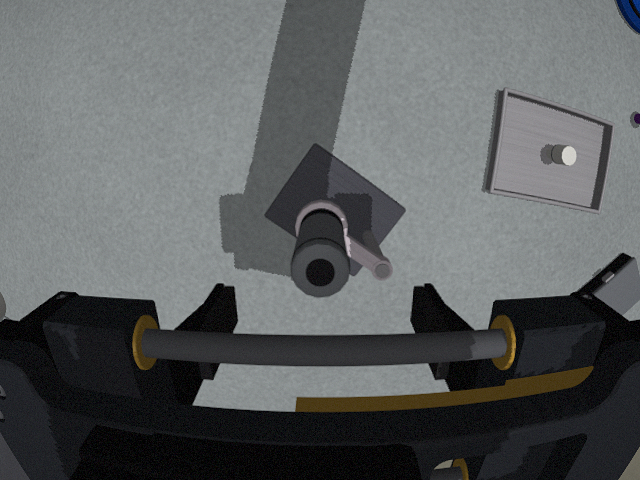

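The homogeniser's top centre is at (320,271), with its ring below at (322,218) and the stopper upright in the tray at (565,155).

```bash
python3 - <<'E'
from h import *
c=r.camera('wrist');s=r.camera('side');t=r.camera('top')
a=atz(c,320.5,270.5,.236,True);print(a,atz(c,322,219,.128,True),tri([ray(c,320.5,270.5,True),ray(s,373,97)]))
go([a[0],a[1],.193])
E
```

```text
[ 0.45735652 -0.30855561  0.236     ] [ 0.45062301 -0.30531573  0.128     ] [ 0.45574938 -0.30806257  0.2367693 ]
ee [ 0.4557 -0.3071  0.3003] yaw-x [-0.929  0.369  0.   ] tool delta [-0.0021 -0.0007  0.1073]
```

```bash
python3 -m pendant '[[-0.001,-0.001,0.03,0],[0,0,0.03,0],[0,0,0.03,0],[0,0,0.017,0],[0,0,0,0],[0,0,0,0]]' && python3 -m pendant '[[0,0,0,0],[0,0,0,0],[0,0,0,0],[0,0,0,0],[0,0,0,0],[0,0,0,0],[0,0,0,0],[0,0,0,0]]' 0 30; python3 -m pendant '[[0,0,0,0],[0,0,0,0],[0,0,0,0],[0,0,0,0]]'
```

```text
time: 11.1
ee_pos: [0.4558, -0.309, 0.1935]
eef_rot: [0.188, 0.982, 0.0, -0.001]
ft_force: [-0.0, -0.1, 0.8]
width: 0.0867
grip_force: 0.0
time: 11.77
ee_pos: [0.4558, -0.3095, 0.1935]
eef_rot: [0.189, 0.982, 0.0, 0.0]
ft_force: [-0.8, -0.7, -0.3]
width: 0.0411
grip_force: 0.0
time: 12.1
ee_pos: [0.4557, -0.3096, 0.1934]
eef_rot: [0.189, 0.982, -0.0, -0.0]
ft_force: [-0.3, -0.8, 0.2]
width: 0.0375
grip_force: 30.0
```

```bash
python3 -m pendant '[[0,0,-0.01,0],[0,0,-0.015,0],[0,0,-0.02,0],[0,0,-0.02,0],[0,0,-0.02,0],[0,0,-0.02,0],[0,0,-0.02,0],[0,0,-0.015,0]]' - 40; python3 -m pendant '[[0,0,-0.015,0],[0,0,0,0],[0,0,0,0],[0,0,0,0],[0,0,0,0]]'; python3 - <<'E'
from h import *
go([.5137,.3265,.35])
c=snap('wrist','w6.png')
E
```

```text
time: 12.77
ee_pos: [0.4557, -0.3094, 0.3355]
eef_rot: [0.189, 0.982, 0.0, 0.0]
ft_force: [0.3, -0.9, -3.0]
width: 0.0371
grip_force: 39.9
time: 13.18
ee_pos: [0.4554, -0.3092, 0.3473]
eef_rot: [0.189, 0.982, 0.0, -0.001]
ft_force: [-0.4, 0.5, -3.4]
width: 0.0372
grip_force: 39.9
ee [ 0.4554 -0.3092  0.3473] yaw-x [-0.929  0.371  0.002] tool delta [ 0.1815  0.612  -0.0022]
```

View pics/w6.png

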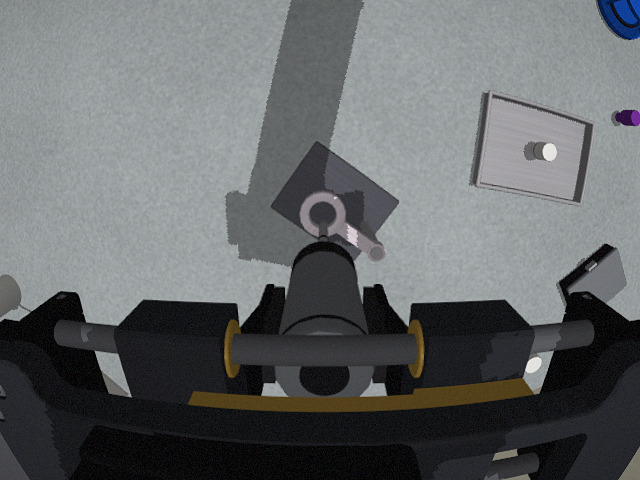

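The homogeniser is clear of the ring and held upright. The tip is at about (323,238) and the empty ring at (323,214). I carry it over to the port.

```bash
python3 -m pendant '[[0.004,0.013,0,0],[0.008,0.026,0,0],[0.008,0.026,0,0],[0.008,0.026,0,0],[0.008,0.026,0,0],[0.008,0.026,0,0],[0.008,0.026,0,0],[0.008,0.026,0,0]]'; python3 -m pendant '[[0.008,0.026,0,0],[0.008,0.026,0,0],[0.008,0.026,0,0],[0.008,0.026,0,0],[0.008,0.026,0,0],[0.008,0.026,0,0],[0.008,0.026,0,0],[0.008,0.026,0,0]]'; python3 -m pendant '[[0.008,0.026,0,0],[0.008,0.026,0,0],[0.008,0.026,0,0],[0.008,0.026,0,0],[0.008,0.026,0,0],[0.008,0.026,0,0],[0.004,0.026,0,0],[0,0.01,0,0]]';  python3 -m pendant '[[0,0,0,0],[0,0,0,0],[0,0,0,0],[0,0,0,0]]'; python3 - <<'E'
from h import *
go([.5137,.3265,.35])
for n in('wrist','side','top'):
    c=snap(n,n+'7.png');print(n,list(np.round(c['xyz'],4)),list(np.round(c['attitude'],5)))
    print([(round(o['score'],2),np.round(o['bbox'],1)) for o in r.outline_of('homogeniser',n)], [(round(o['score'],2),np.round(o['bbox'],1)) for o in r.outline_of('vessel',n)])
w=cv2.imread('pics/wrist7.png')[150:300,240:420];s=cv2.imread('pics/side7.png')[240:400,270:420]
a=cv2.resize(w,None,fx=3,fy=3,interpolation=2);b=cv2.resize(s,None,fx=2.8,fy=2.8,interpolation=2)
o=np.zeros((600,800,3),np.uint8);a=cv2.resize(w,(400,333));b=cv2.resize(s,(400,427));o[:333,:400]=a;o[:427,400:]=b;cv2.imwrite('pics/c7.png',o)
E
```

```text
time: 13.9
ee_pos: [0.4719, -0.1048, 0.3479]
eef_rot: [0.189, 0.982, 0.0, -0.0]
ft_force: [0.5, -0.2, -3.8]
width: 0.0376
grip_force: 39.9
time: 14.57
ee_pos: [0.4897, 0.1119, 0.3478]
eef_rot: [0.189, 0.982, -0.0, -0.0]
ft_force: [0.3, -0.1, -3.3]
width: 0.0374
grip_force: 39.9
time: 15.23
ee_pos: [0.5117, 0.3126, 0.3468]
eef_rot: [0.186, 0.982, -0.0, -0.001]
ft_force: [-0.5, -0.8, -3.5]
width: 0.0372
grip_force: 40.0
time: 15.57
ee_pos: [0.5132, 0.3069, 0.3486]
eef_rot: [0.19, 0.982, -0.0, 0.0]
ft_force: [-0.4, -0.2, -2.6]
width: 0.0372
grip_force: 39.9
ee [0.5132 0.3069 0.3486] yaw-x [-0.928  0.372 -0.   ] tool delta [ 0.0068  0.0184 -0.0014]
wrist [np.float64(0.4381), np.float64(0.3381), np.float64(0.5004)] [np.float64(0.81934), np.float64(0.55378), np.float64(0.08298), np.float64(0.12296)]
[(0.57, array([326.7, 309.4, 100. , 175.4])), (0.53, array([142.5, 262.5, 114. ,  89. ]))] [(0.9, array([252.2,  60.5, 105.6,  97.6])), (0.9, array([478.2, 171.7,  99.5,  94.4])), (0.59, array([339.4, 195.8,  93.1,  98.6]))]
side [np.float64(0.5008), np.float64(0.7646), np.float64(0.832)] [np.float64(-0.02665), np.float64(0.92618), np.float64(-0.37566), np.float64(0.01896)]
[(0.92, array([340.1, 288.8,  24.1,  76.9]))] [(0.8, array([309.1, 458.4,  75.1,  43. ])), (0.59, array([337.6, 378.3,  64.5,  80. ])), (0.56, array([447.1, 366.1,  72.2,  76.1]))]
top [np.float64(0.3247), np.float64(0.0987), np.float64(1.4001)] [np.float64(-0.70168), np.float64(0.70783), np.float64(-0.06177), np.float64(0.05297)]
[] [(0.76, array([160.7, 234.4,  35.4,  37.2])), (0.55, array([256.2, 242.3,   6.3,  15.3]))]
```

View pics/c7.png

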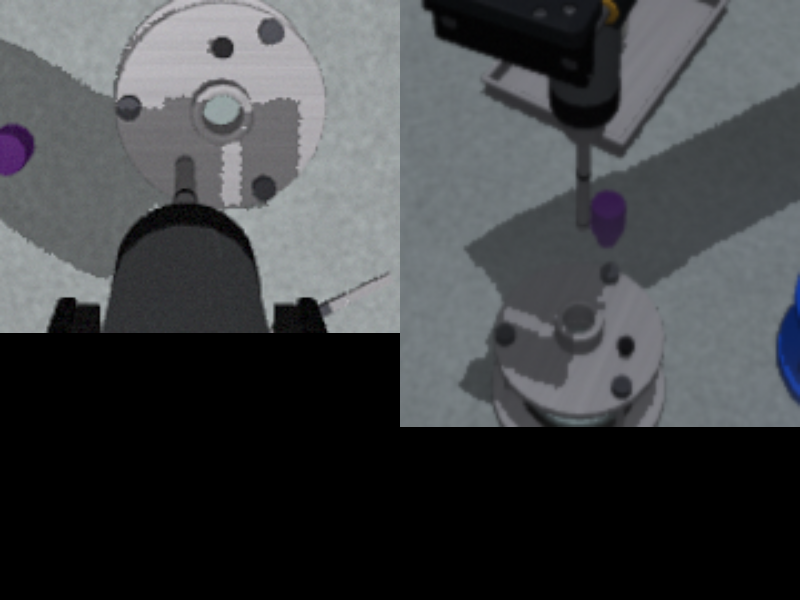

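In the wrist crop the shaft tip is at image (322.8,221) and the port mouth at (340,200). In the side view the tip is at (338.3,324.5), the depth ring at (338.6,305.6) and the port mouth at (338,360.5).

```bash
cat > t.py <<'E'
from h import *
w=dict(r.camera('wrist'));s=r.camera('side')
tip=tri([ray(w,322.8,221.5,True),ray(s,338.3,324.3)]);port=tri([ray(w,340,200,True),ray(s,337.9,360.5)])
print('tip',tip,'port',port)
print('port at .095: w',atz(w,340,200,.095,True),'s',atz(s,337.9,360.5,.095),'tip at .1635: w',atz(w,322.8,221.5,.1635,True),'s',atz(s,338.3,324.3,.1635))
print('ring from side at z .2185',atz(s,338.6,305.6,.2185))
go([0.51,.33,.3])
E
python3 t.py
```

```text
tip [0.51177387 0.3088354  0.17546135] port [0.51215504 0.32873167 0.09867793]
port at .095: w [0.513176   0.32853539 0.095     ] s [0.51188439 0.32668157 0.095     ] tip at .1635: w [0.51349109 0.3080672  0.1635    ] s [0.51291368 0.30004354 0.1635    ]
ring from side at z .2185 [0.51284436 0.30322878 0.2185    ]
ee [0.5129 0.3083 0.3485] yaw-x [-0.929  0.371 -0.   ] tool delta [0.0107 0.0191 0.0485]
```

```bash
python3 -m pendant '[[0.0037,0.0093,0.01,0],[0.0037,0.0093,0.02,0],[0,0,0.015,0],[0,0,0.004,0],[0,0,0,0],[0,0,0,0],[0,0,0,0],[0,0,0,0]]'; python3 - <<'E'
from h import *
go([.5135,.3285,.2235])
for n in('wrist','side'): c=snap(n,n+'8.png')
w=cv2.imread('pics/wrist8.png')[150:300,240:420];s=cv2.imread('pics/side8.png')[280:400,280:400]
o=np.zeros((400,800,3),np.uint8);o[:333,:400]=cv2.resize(w,(400,333),interpolation=2);o[:,400:]=cv2.resize(s,(400,400),interpolation=2);cv2.imwrite('pics/c8.png',o)
E
```

```text
time: 16.78
ee_pos: [0.5134, 0.3284, 0.3007]
eef_rot: [0.189, 0.982, 0.001, 0.001]
ft_force: [0.6, -0.1, -3.7]
width: 0.0374
grip_force: 39.9
ee [0.5134 0.3284 0.3007] yaw-x [-0.929  0.371 -0.001] tool delta [0.     0.     0.0772]
```

View pics/c8.png

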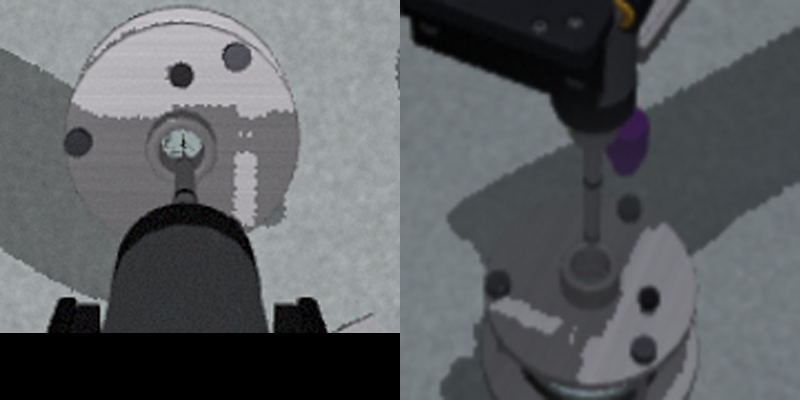

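In the wrist view the tip is at (323,219.8) and the mouth at (321.7,214.8). In the side view the tip is at (337.6,352), the mouth at (337,359) and the depth ring at (337.6,334.9).

```bash
python3 - <<'E'
from h import *
w=r.camera('wrist');s=r.camera('side')
for zt in(.1203,.124):
    print(zt,'tip w',atz(w,323,219.8,zt,True)[:2],'s',atz(s,337.6,352,zt)[:2],'ring s',atz(s,337.6,334.9,zt+.055)[:2])
print('port w',atz(w,321.7,214.8,.095,True)[:2],'s',atz(s,337,359.3,.095)[:2])
print('tip',tri([ray(w,323,219.8,True),ray(s,337.6,352)]),'port',tri([ray(w,321.7,214.8,True),ray(s,337,359.3)]))
# edges: outer neck circle & shaft profile in raw images
g=cv2.cvtColor(s['img'],cv2.COLOR_RGB2GRAY).astype(int)
for v in(340,345,349,358,360,362):print(v,g[v,324:352])
g=cv2.cvtColor(w['img'],cv2.COLOR_RGB2GRAY).astype(int)
for v in range(206,232,2):print(v,g[v,303:345])
go([.5135,.3285,.22])
E
```

```text
0.1203 tip w [0.5114507  0.32953811] s [0.51265313 0.32567976] ring s [0.51300696 0.32849846]
0.124 tip w [0.51063083 0.3298691 ] s [0.51259171 0.32796164] ring s [0.51293841 0.33095557]
port w [0.51188308 0.32797029] s [0.51351459 0.32444513]
tip [0.51145004 0.32955496 0.12559885] port [0.51219749 0.32789897 0.09972027]
340 [73 72 72 73 72 72 73 73 72 71 71 60 59 60 59 58 66 71 73 73 72 55 44 42
 42 43 42 48]
345 [73 73 73 73 72 72 72 71 73 74 72 60 58 59 59 57 66 73 73 74 74 67 44 37
 38 37 39 50]
349 [73 73 74 72 72 72 74 74 75 73 71 60 58 58 58 56 65 72 73 74 74 73 73 72
 71 72 72 72]
358 [ 73  74  74  74  70  71  71  56  53  54  56  57  57  56  55  54  54  51
  52  68  71  69  71  73  82 117 122 124]
360 [ 74  74  73  69  64  70  70  58  53  58  58  60  57  58  59  58  56  52
  50  67  72  69  69 109 120 124 125 128]
362 [ 73  74  73  69  55  67  69  66  59  55  55  56  54  57  54  55  53  57
  63  71  71  64  93 119 122 124 127 128]
206 [107 109 108 106 108 106  87  68  70  84 109 113 122 123 118 112 110 109
 108 107 107 107 107 111 110 109 112 100  69  67  64  80 104 109 107 1
[... 1532 characters left out ...]
66  64  59  69  77  87 113 108 104 100 101 105 112 109
 110 110 110 107 108 105]
226 [110 111 105 109 104 100  95 110 110 108 109 104  84  71  65  70  67  66
  70  67  71  67  67  67  79  92 117 119 113 101  97 100 104 109 106 108
 109 107 105 106 107 106]
228 [108 110 109 113 109 109 108 103 105 105 112 110 111 112 109  94  74  67
  68  68  70  69  64  64  90 115 115 107  99  94 102 108 109 108 106 109
 110 105 110 110 109 108]
230 [110 108 108 109 109 107 106 108 107  94 104 108 105 110 114 100  71  66
  69  73  68  71  70  69  81  99 103  99 101  95 108 108 108 108 111 108
 111 111 107 108 109 104]
ee [0.5131 0.3283 0.3   ] yaw-x [-0.929  0.371 -0.   ] tool delta [-0.0003  0.0003  0.08  ]
```

```bash
python3 - <<'E'
from h import *
w=r.camera('wrist');s=r.camera('side')
print('tip',atz(w,322.8,223,.1203,True)[:2],'port',atz(w,321.4,218,.095,True)[:2])
g=cv2.cvtColor(s['img'],cv2.COLOR_RGB2GRAY).astype(int)
print('side col 337 from 328');print(g[328:372,336:339].mean(1).astype(int))
g=cv2.cvtColor(w['img'],cv2.COLOR_RGB2GRAY).astype(int)
print('wrist cols 200..');
for u in(317,322,323,324,329):print(u,g[200:240,u])
E
```

```text
tip [0.51387519 0.32819398] port [0.51445353 0.32643242]
side col 337 from 328
[57 58 58 58 57 57 54 39 39 54 58 58 59 59 59 59 59 59 59 58 58 57 56 49
 48 57 59 58 57 57 56 57 58 55 55 58 61 68 76 61 53 52 52 53]
wrist cols 200..
317 [129  73  68  81 113 149 119 113  99 103 133 155 159 159 157 157 157 157
 157 160 150 110  62  69  68  69  69  74 100 116 111 108 102 109 114 113
 104 106 102  90]
322 [ 78  68  65  91 118 114 109  99 107 151 162 161 159 158 155 158 154 157
 158 131  75  54  66  74  66  66  68  70  69  70  71  68  71  69  67   0
  28  65  65  71]
323 [ 79  64  64  81 109 114 107  98  91 149 157 158 157 158 154 158 162 156
 159 130  80  60  66  70  67  65  71  71  69  66  62  68  70  68  69  12
  22  65  69  72]
324 [ 83  68  70  77 103 118 111 105  92 131 152 157 158 157 156 154 158 158
 159 140  91  53  62  69  61  67  64  67  69  68  71  67  68  70  65  23
  29  60  69  69]
329 [111  97  77  63  71  89 105 115 107 107 104 108 135 157 154 157 162 149
 130  97  75  67  64  64  69  77 100 119 119 112 104 101 101 114 111 112
 114 105 107 104]
```

```bash
python3 - <<'E'
from h import *
w=r.camera('wrist');s=r.camera('side')
tx=np.array([-.929,.371,0]);ty=np.array([.371,.929,0])
n=np.array([0,1.,0])*.004
ringw=lambda z:atz(w,322.8,235.5,z,True)-.004*tx
for z in(.172,.1753,.178):print(z,'ring w',ringw(z)[:2],'s',(atz(s,337.3,335.5,z)-n)[:2])
p1=ray(w,322.8,235.5,True);p2=ray(s,337.3,335.5)
print('ring tri',tri([(p1[0]-.004*tx,p1[1]),(p2[0]-n,p2[1])]))
print('port w',atz(w,321.4,218,.095,True)[:2])
for v in(359,360,361):print('port tri',v,tri([ray(w,321.4,218,True),ray(s,336.9,v)]))
go([.5,.3,.3])
E
```

```text
0.172 ring w [0.51488352 0.327794  ] s [0.51349928 0.3234598 ]
0.1753 ring w [0.51401738 0.32814802] s [0.51343599 0.32564551]
0.178 ring w [0.51330872 0.32843767] s [0.5133842  0.32743382]
ring tri [0.51315591 0.32849421 0.17940661]
port w [0.51424258 0.3263977 ]
port tri 359 [0.51344243 0.32674928 0.09964283]
port tri 360 [0.5137616  0.32659846 0.09646891]
port tri 361 [0.51408196 0.32644863 0.09328238]
ee [0.5129 0.3283 0.2996] yaw-x [-0.929  0.371 -0.   ] tool delta [ 0.0015 -0.0311 -0.0004]
```

```bash
python3 -m pendant '[[-0.0008,-0.0014,0,0],[0,0,0,0],[0,0,0.01,0],[0,0,0.01,0],[0,0,0.01,0],[0,0,0.01,0],[0,0,0,0],[0,0,0,0]]'; python3 -m pendant '[[0,0,0.01,0],[0,0,0.01,0],[0,0,0.005,0],[0,0,0,0],[0,0,0,0],[0,0,0,0]]'; python3 - <<'E'
from h import *
go([.5,.3,.2197])
for n in('wrist','side'):
    c=snap(n,n+'9.png');g=cv2.cvtColor(c['img'],cv2.COLOR_RGB2GRAY).astype(int)
    if n=='side':
        print('side col',g[335:375,336:339].mean(1).astype(int))
        for v in range(340,366,2):print(v,g[v,322:354])
    else:
        print('w col',g[205:245,322:325].mean(1).astype(int))
        for v in range(208,242,2):print(v,g[v,300:348])
w=cv2.imread('pics/wrist9.png')[170:280,260:392];s=cv2.imread('pics/side9.png')[300:400,280:400]
o=np.zeros((333,800,3),np.uint8);o[:]=np.hstack([cv2.resize(w,(400,333),interpolation=2),cv2.resize(s,(400,333),interpolation=2)]);cv2.imwrite('pics/c9.png',o)
E
```

```text
time: 17.85
ee_pos: [0.5128, 0.3266, 0.2585]
eef_rot: [0.189, 0.982, -0.001, -0.001]
ft_force: [0.7, 0.4, -3.1]
width: 0.0377
grip_force: 39.9
time: 18.35
ee_pos: [0.5133, 0.3269, 0.2349]
eef_rot: [0.189, 0.982, 0.0, 0.0]
ft_force: [0.0, 0.2, -3.8]
width: 0.0374
grip_force: 39.9
ee [0.5133 0.3269 0.2349] yaw-x [-0.929  0.371 -0.   ] tool delta [ 0.0024 -0.0299  0.0151]
w col [182 136 166 141 118 129 125  99  75  68  69  68  69 110 117 116 109 102
  96  80  66  69  66  70  69  70  68  67  70  70   9  25  64  70  70  62
  39  13  15   9]
208 [186 181 181 182 182 181 182 183 183 179 180 182 182 181 181 179 181 184
 181 182 182 183 187 128 109 114 113 115 113 115 114 114 115 113 113 110
 117 112 111 114 115 116 113 113 116 111 111 111]
210 [154 179 178 184 182 144 139 139 163 185 180 176 138 180 178 181 180 161
 134 138 147 182 162 115 111 113 114 113 113 111 109 112 108 111 115 113
 109 110 108 111 112 112 108 110 112 111 112 107]
212 [127 158 149 104 110 114 108 109 109 111 108 106 110 153 154 119 108 106
 112 111  99 103  99 100  99 105 109 108 110 112 111 107 110 115 109 108
 111 110
[... 3804 characters left out ...]
  72  73  73  72  77 112]
356 [ 72  73  72  72  73  73  73  70  72  71  59  55  53  38  34  35  33  33
  53  57  68  73  71  71  71  71  73  72  72  78 112 126]
358 [ 72  73  71  73  75  75  69  72  70  56  52  54  56  52  53  52  50  51
  54  53  52  68  71  70  70  72  73  72  78 113 127 128]
360 [ 72  72  73  74  74  68  65  70  70  57  54  59  56  53  54  56  54  54
  56  51  49  66  72  70  62  71  72  77 114 127 129 127]
362 [ 71  75  74  74  74  70  54  68  70  66  59  55  54  52  54  55  54  51
  53  57  64  71  71  61  63  72  73  85 123 129 128 125]
364 [ 74  75  75  75  72  71  51  52  62  72  72  68  65  60  59  61  59  61
  67  72  76  70  56  51  63  76  86 122 128 128 125 123]
```

View pics/c9.png

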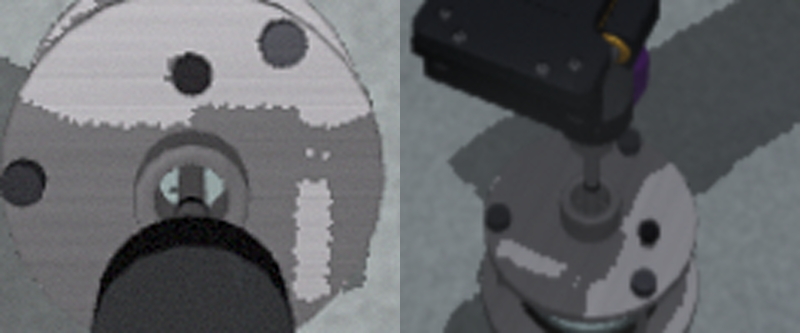

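```bash
python3 - <<'E'
from h import *
w=r.camera('wrist');s=r.camera('side')
tx=np.array([-.929,.371,0]);ty=np.array([.371,.929,0]);n=np.array([0,.004,0])
for z in(.1095,.1115):
    a=atz(w,322.6,235.5,z,True)-.004*tx
    for v in(236.5,237.5):
        d=atz(w,322.75,v,.095,True)-a;print(z,v,'need tool',d@tx,d@ty,'world',d[:2])
    print('ring s',atz(s,337.2,356.3,z)-n,'port s',atz(s,336.8,359.7,.095))
p1=ray(w,322.6,235.5,True);p2=ray(s,337.2,356.3)
print('ring tri',tri([(p1[0]-.004*tx,p1[1]),(p2[0]-n,p2[1])]),'port',tri([ray(w,322.75,237,True),ray(s,336.8,359.7)]))
go([0.5,.3,.22])
E
```

```text
0.1095 236.5 need tool -0.0009637222633939785 8.709850941402e-05 world [ 0.00092698 -0.00027644]
0.1095 237.5 need tool -0.0018141590707180318 8.616517649236101e-05 world [ 0.00171615 -0.0005926 ]
ring s [0.51316693 0.32336092 0.1095    ] port s [0.51382366 0.32523826 0.095     ]
0.1115 236.5 need tool -0.0015316182240488862 8.235385587240862e-05 world [ 0.00145244 -0.00049139]
0.1115 237.5 need tool -0.0023820550313729395 8.142052295074956e-05 world [ 0.00224161 -0.00080755]
ring s [0.51313281 0.32457128 0.1115    ] port s [0.51382366 0.32523826 0.095     ]
ring tri [0.51305479 0.32715116 0.11575692] port [0.5144193  0.32676443 0.09832802]
ee [0.5133 0.3268 0.235 ] yaw-x [-0.929  0.371 -0.   ] tool delta [ 0.0024 -0.0299  0.0149]
```

```bash
python3 -m pendant '[[-0.001,0,0,0],[0,0,0.005,0],[0,0,0.005,0],[0,0,0.005,0],[0,0,0.001,0],[0,0,0,0],[0,0,0,0],[0,0,0,0]]'; python3 -m pendant '[[0,0,0,0],[0,0,0,0],[0,0,0,0],[0,0,0,0]]'; python3 - <<'E'
from h import *
go([.5,.3,.2194])
for n in('wrist','side'):
    c=snap(n,n+'10.png');g=cv2.cvtColor(c['img'],cv2.COLOR_RGB2GRAY).astype(int)
    if n=='side':
        print('side col',g[345:375,336:339].mean(1).astype(int))
        for v in range(350,368,1):print(v,g[v,326:350])
    else:
        print('w col',g[220:260,322:325].mean(1).astype(int))
        for v in range(226,252,2):print(v,g[v,300:348])
s=cv2.imread('pics/side10.png')[320:380,300:380];w=cv2.imread('pics/wrist10.png')[190:280,260:380]
cv2.imwrite('pics/c10.png',np.hstack([cv2.resize(w,(400,300),interpolation=2),cv2.resize(s,(400,300),interpolation=2)]))
E
```

```text
time: 19.22
ee_pos: [0.5142, 0.3265, 0.2187]
eef_rot: [0.189, 0.982, 0.0, 0.0]
ft_force: [0.2, 0.4, -3.5]
width: 0.0376
grip_force: 39.9
time: 19.55
ee_pos: [0.5141, 0.3264, 0.2186]
eef_rot: [0.189, 0.982, 0.0, 0.0]
ft_force: [0.0, 0.4, -3.4]
width: 0.0374
grip_force: 39.9
ee [0.5141 0.3264 0.2186] yaw-x [-0.929  0.371 -0.   ] tool delta [ 0.0033 -0.0297 -0.0008]
w col [ 71  88 108 119 115 109 102 100  77  68  66  70  69  73  67   9  26  66
  70  71  64  43   8   9  12  15   8  15   8   9  20  39  52  53  54  51
  54  52  55  53]
226 [110 112 110 108 113 113  88  76  69  69  81 102 115 120 122 114 110 111
 111 108 108 102 101 106 100 106 109 103 108 109 111 110 114 112 111  98
  75  66  68  65  89 108 112 110 114 110 108 109]
228 [109 105 108 109 111  88  75  84  98 108 114 120 118 115 110 105 100 102
  96  90  87  78  76  75  82  80  86  98  96 101 105 107 108 109 107 106
 106  95  88  73  64  93 108 107 111 110 109 110]
230 [112 110 113 116  90  72  92 107 116 120 116 108 111 104 102 104 130 157
 132  63  68  68  67  64  67  68  65 110 136 124 110 100 105 104 105 104
 104 101 103  
[... 2966 characters left out ...]
3 51 48 66 71 70 61 71 71 72]
361 [74 66 59 68 68 59 55 55 46 31 31 30 27 40 54 58 53 68 71 66 60 70 71 78]
362 [73 69 53 66 70 66 58 54 49 46 40 36 44 47 52 56 63 70 71 61 62 70 72 84]
363 [ 73  69  52  61  70  69  65  59  54  52  52  51  52  53  58  61  71  74
  66  54  63  71  77 112]
364 [ 72  71  50  51  62  71  70  67  65  59  60  59  59  63  67  72  74  69
  55  51  63  71  84 121]
365 [ 72  70  51  49  52  63  70  72  73  70  68  67  68  72  75  74  68  59
  51  50  63  81 114 126]
366 [ 72  70  57  49  50  52  57  63  69  74  75  76  75  73  67  63  56  52
  50  53  74 112 125 129]
367 [ 73  70  60  49  48  49  51  53  56  62  62  61  61  58  55  54  52  50
  49  56  82 121 128 128]
```

View pics/c10.png

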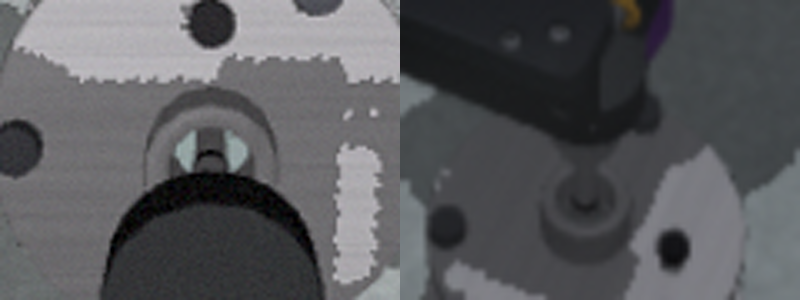

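The depth ring shows about 1–2 mm below the rim in both measures. In side view its axis is at (336.8,360) against a mouth centre of (336.8,359.3), so it is centred to within about 1 mm. A small trim is next.

```bash
python3 -m pendant '[[-0.0007,0.0002,-0.0014,0],[0,0,0,0],[0,0,0,0],[0,0,0,0],[0,0,0,0],[0,0,0,0]]'; python3 -m pendant '[[0,0,0,0],[0,0,0,0],[0,0,0,0],[0,0,0,0],[0,0,0,0],[0,0,0,0]]'; python3 - <<'E'
from h import *
s=snap('side');g=cv2.cvtColor(s['img'],cv2.COLOR_RGB2GRAY).astype(int)
for v in range(354,366):print(v,g[v,328:346])
print([(round(o['score'],2),np.round(o['bbox'])) for o in r.outline_of('stopper','side')])
w=snap('wrist');g=cv2.cvtColor(w['img'],cv2.COLOR_RGB2GRAY).astype(int)
for v in range(230,246,2):print(v,g[v,304:344])
print('w col',g[228:250,316],g[228:250,323]); go([.5,.3,.2])
E
```

```text
time: 20.15
ee_pos: [0.5148, 0.3263, 0.2199]
eef_rot: [0.189, 0.982, 0.0, -0.0]
ft_force: [-0.5, -0.4, -3.8]
width: 0.0374
grip_force: 39.9
time: 20.65
ee_pos: [0.5148, 0.3263, 0.2199]
eef_rot: [0.189, 0.982, 0.0, 0.0]
ft_force: [0.2, 0.9, -3.7]
width: 0.0372
grip_force: 39.9
354 [73 73 72 71 75 72 58 56 57 56 55 67 73 76 74 71 71 72]
355 [73 70 71 73 70 61 52 54 56 55 54 58 61 68 74 73 70 70]
356 [72 70 72 71 58 53 50 53 56 55 52 55 55 57 68 72 71 70]
357 [66 69 71 61 53 53 50 53 56 56 53 54 54 53 57 70 71 67]
358 [69 71 69 56 50 53 46 53 55 54 51 47 51 51 52 68 70 69]
359 [70 71 69 52 51 53 42 51 54 52 44 45 52 50 50 65 71 70]
360 [65 70 69 57 53 56 39 33 38 37 32 53 55 52 48 66 72 69]
361 [60 68 68 59 55 54 45 31 27 29 33 52 54 57 54 67 71 66]
362 [54 67 69 66 59 54 48 48 49 48 48 53 53 56 63 70 70 62]
363 [52 61 70 70 65 58 52 53 55 54 52 56 58 62 70 73 66 54]
364 [51 51 63 71 70 67 64 60 59 58 58 63 68 72 74 69 55 51]
365 [50 49 52 63 71 73 72 70 68 68 68 72 75 75 69 60 51 50]
[(0.36, array([353., 324.,   6.,   9.]))]
230 [ 73  79 103 113 115 111 109 104 101 102 129 132 155 160 
[... 839 characters left out ...]
  56  68  68  59
  59  60  66  68  60  51  65 105  95  70  79  72  64  71  89 107 111 106
 104 100  86 103]
242 [112 112 112 104 107  99  82  60  64  63  42  38  26  21  13  19   5  10
   0   3  14  13   7   7   2   2  29  38  48  65  65  71  90 111 110 108
 105  98  83 107]
244 [111 114 114 119  89  43   9  12   7   9  10   8   9  11   9  12  15   3
  15  15   8  21  12  11   9   5  16   4  19   1  15  11  17  58  98 113
 104  98  85 105]
w col [111 131 155 160 161 158 159 159 157 159 164 143 106  59  26   1   9  17
  16   9  14  13] [66 71 69 70 72 71 68  3 26 66 70 70 60 47  3 11 15 10  5 10 18 19]
ee [0.5148 0.3263 0.2199] yaw-x [-0.929  0.371  0.   ] tool delta [ 0.004  -0.0299  0.0199]
```

```bash
python3 -c "
from bench import r
print(r.close_job())"
```

```text
the job is handed in; nothing more can be done
None
```

The job is handed in, with no verdict shown: the stopper was last seen upright and let go in the tray, and the homogeniser is held still in the open port, its depth ring about level with the rim and centred to about 1 mm by my camera measurements.

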